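# Index the covered parts carousel and clamp its vial in the nest

### The job

Turn the parts carousel until the compartment that holds the slim vial stands at the open front of the clear cover, then take the vial out and stand it upright in the channel of the clamping nest. After that, slide the collar along its bar until it stands at the marked position, so that its jaw holds the vial against the end stop without crushing it, and let go. Leave the other parts in the carousel.

Things in the scene. Friction and masses are not known exactly. Their poses are not given: they have to be found in the camera images.
- vial_mid (a point): Centre (half-way up) of the vial: a slim cylinder 13 mm in diameter, 41 mm tall, with a ribbed screw cap (top 11 mm), about 15 g. It stands loose, cap up, in one compartment of the carousel, 90 mm from the carousel's axis, its foot 20 mm above the worktop. It starts under the clear cover at the sides or rear, 120 to 180 degrees from the front. z is the vial's axis, upward.
- carousel: Fixed base of the parts carousel with its clear cover, 270 mm square. Origin on the axis at the worktop; -x points out of the open front (about to the robot; a small steel bar marks it). Clear roof 78 to 81 mm above the worktop, from 53 mm in front of the axis to the rear, with a slot 52 mm wide round the knob's shaft; walls at sides and rear. The front compartment is open from above.
- rotor: The turning disc of the carousel, radius 118 mm, with six equal compartments between thin dividers and a rim; deck 20 mm, tops of dividers and rim 28.5 mm above the worktop. Origin on its axis at the worktop, z up; its -x points through the middle of the vial's compartment. It turns freely either way, with no stop, against 0.08 N m of friction, and stays where it is left.
- knob_grip (a point): Middle of the grip of the black fluted round knob on the carousel's axis: 36 mm in diameter, 86 to 126 mm above the worktop; this point is 108 mm up, 27 mm above the roof. It turns the rotor directly. One twist of a wrist may not be enough: let go, turn back, grip again. It can slip a little in the grip, so check where the vial stands.
- objective: Spare microscope objective, a stepped black round body 47 mm in diameter and 43 mm tall, in another compartment; it stays in the carousel. Origin at its underside.
- loupe: Folding loupe 52 x 30 x 16 mm in another compartment; it stays in the carousel. Origin at its underside.
- waffle_c: Die tray 51 x 51 x 10 mm in another compartment; it stays in the carousel. Origin at its underside.
- vial: The same vial; origin at the centre of its foot, z up along its axis.
- nest: Fixed clamping nest on a plate 180 x 115 x 10 mm. Origin on the worktop under the centre line of the channel; +x along channel and bar to the end stop, bar at y = +55 mm. Channel: between rails 18 mm apart, x = 5 to 85 mm, floor 10 mm, rail tops 18 mm up. End stop: 30 mm wide, face at x = 85 mm, 38 mm high. Bar: 10 mm thick, 32 mm up, between posts (tops 44 mm) at x = -68 and +98 mm.
- channel (a point): Point on the channel's floor, on its centre line, 25 mm before the face of the end stop (nest x = 60 mm, 10 mm above the worktop): a good place to set the vial down, with room for fingers on both sides of the channel. The jaw then pushes the vial along to the stop.
- collar_grip (a point): Grip tab on the sliding collar: 22 mm along the bar, 10 mm thick across it (y of the nest), top 87 mm above the worktop; this point is mid-tab, 68 mm up. The collar cannot turn; it slides along the bar with 2 N of friction and stays where it is left. It starts at nest x = -45 to -20 mm and could travel to x = 72 mm, past the mark.
- collar: The same collar (ring 28 mm in diameter, 22 mm long) with an arm reaching across to the channel. The arm carries the jaw, 13 mm wide, which runs in the channel 12 to 38 mm above the worktop, its face 6.5 mm ahead (+x) of the collar's middle. Origin on the worktop below the collar's middle, axes as the nest's.
- mark (a point): The marked position on the bar: a dark groove round it and a scribed line on the plate beside it, nest x = 65.5 mm; the point lies above the groove at the height of collar_grip. With the collar's middle (its pointer) here, collar_grip coincides with this point and the gap from jaw to end stop is 13 mm, the vial's diameter: the jaw is felt to meet the vial here.

How it is judged:
By the outcome, as a careful person would: the job done as asked, in the order asked, and still so for the second after the job is handed in, with the robot touching nothing.
It also fails if it takes over 72 s, if anything falls off the work surface, if the arm or the gripper's body presses on something with over 40 N, if the wrist force passes 120 N, or if a joint passes its speed limit or range.

### The arm

A 6-joint arm with a two-finger parallel gripper is mounted at the origin on a cart in front of the work surface, level with it; the furniture and walls round the work are solid. World frame = base frame: x ahead of the robot, y to its left, z up, the work surface at z = 0. Lengths are in m, angles in rad, forces in N, time in s.
With the tool pointing down it reaches from about 0.35 to 0.775 m from the base axis. Payload 5.5 kg.
Tool frame: the origin (TCP) lies midway between the tips of the shut fingers; the grasp point (between the pads) lies 19 mm behind it; z points along the fingers, x is the direction in which the jaws open and shut, and the axes are right-handed (so a half turn about z gives the same grasp; the last joint's range is limited). The gripper opens to 85 mm and grips with 20 to 120 N. Pads are 22 mm wide; open, the fingers measure 114 mm over their backs; the gripper's body (76 mm by 85 mm) begins 54 mm behind the grasp point. The pads swing forward as they close: fully open they stand 13 mm farther back than shut.
Start: joints at [1.15, 0.313, 0.046, 1.304, 0, 1.431], TCP at [0.159, 0.553, 0.231] pointing down, gripper open.
Joint ranges: [-2.76, 2.76], [-0.86, 1.69], [-1.03, 1.26], [-2.2, 2.34], [-1.47, 1.5], [-3.14, 3.14]. Speed limits (rad/s): [2.57, 2.57, 3.14, 3.14, 3.14, 3.14].

### API

Orientations are given as a unit quaternion [w, x, y, z].
In Python, from workcell import env gives the robot as it stands.
- The arm moves only by the tool servo_tool, never from a script. Its argument "targets" is a list of rows, each an object with "xyz": the shift along the tool's x, y, z in m, a list of three; "twist": the turn, a rotation vector about the tool's x, y, z in rad, a list of three; "jaw": the opening, from 0 (shut) to 1 (fully open). A call has 1 to 12 rows; each row is the pose to reach, as a shift and turn from the pose commanded when the call began, along the tool's axes at that moment; what a row does not reach only later rows make up. A row lasts 1/12 s, in which the tool goes at most 41.7 mm and 7.16 degrees, less where a joint would pass 70% of its speed; a pose out of reach is approached as far as the arm can. A call with a gripper value outside its range is refused whole. The fingers move at their own pace and stop on an object; "squeeze" is the grip in N (left out, the last holds). Time passes only in rows, so rows that repeat a pose let the fingers close. It gives the time, the measured TCP pose, the force and the opening at its end, in the units of the state.
- env.get_state(): the state, without advancing time (a new reading comes with each control period).
- env.read_camera(name): name is "scene" or "top"; returns a dict with "color" (480x640x3 uint8, red, green, blue), "depth" (480x640 float32, m along the optical axis (not along the pixel's ray), 0 where there is no reading), "fx", "fy", "cx", "cy" (pixels), "eye" and "attitude" of the camera in the world. Camera axes: x right, y down, z forward; pixel columns grow to the right and rows downward; lengths in m; the calibration is good to about 2 mm. A picture is of the moment at which its call begins.
- env.hand_in(): hands the job in, once; it reports no verdict.
The state is a dict: "clock": time; "joint_pos": joint angles; "qvel": joint speeds; "tau": joint torques, N m; "tcp_pos": TCP position; "orientation": TCP orientation; "wrist_force": force on the tool from outside, world axes, zero at the start; "ft_torque": the same for the moment, N m; "finger_gap": finger opening in m.
Only numpy, scipy, OpenCV 4.12 (cv2) and the standard library are available. Lean on these libraries where they do the work, as an engineer would, in place of code of your own. Each camera call takes 0.05 s, during which the arm holds its last target. There are 200 camera calls.

## Working session

There is one attempt and no reset: what is moved stays moved. The work goes in short steps, Python scripts to look and compute and a tool call to move; the robot and the scene stay as the last step left them, time stands still between calls to the robot, and variables do not carry over. Pictures are saved under pics/ and viewed, about 8 in all and at most 12, crops included, and the job is handed in when it is done.

Besides the shell and the picture viewer there is one more tool, called after "Emit:" as name([rows], argument=value, ...), one row to a line, values as JSON. servo_tool: Moves the arm, as the interface text tells. Its arguments: {"type":"object","properties":{"targets":{"type":"array","items":{"type":"object","properties":{"xyz":{"type":"array","items":{"type":"number"}},"twist":{"type":"array","items":{"type":"number"}},"jaw":{"type":"number"}}}},"squeeze":{"type":"number"}},"required":["targets"]}

```bash
ls; mkdir -p pics
cat > h.py <<'E'
import numpy as np,cv2
from workcell import env
from scipy.spatial.transform import Rotation as R
def cam(n):
    c=env.read_camera(n); a=np.array(c['attitude'])
    c['R']=R.from_quat(a[[1,2,3,0]]).as_matrix() if a.size==4 else a.reshape(3,3)
    return c
def cloud(c):
    v,u=np.mgrid[0:480,0:640]; d=c['depth']
    p=np.stack([(u-c['cx'])/c['fx']*d,(v-c['cy'])/c['fy']*d,d],-1)
    p=p@c['R'].T+np.array(c['eye']); p[d==0]=np.nan
    return p
def at_z(c,u,v,z):
    r=c['R']@np.array([(u-c['cx'])/c['fx'],(v-c['cy'])/c['fy'],1]); e=np.array(c['eye'])
    return e+r*(z-e[2])/r[2]
def proj(c,p):
    q=c['R'].T@(np.array(p)-np.array(c['eye'])); return q[0]/q[2]*c['fx']+c['cx'],q[1]/q[2]*c['fy']+c['cy']
def save(c,f): cv2.imwrite('pics/'+f,c['color'][:,:,::-1])
E
python3 - <<'E'
from h import *
for n in('scene','top'):
    c=cam(n); save(c,n+'0.png'); print(n,c['fx'],c['cx'],c['cy'],c['eye'],c['attitude'])
    np.save(n+'.npy',cloud(c))
print(env.get_state())
E
```

```text
pics
scene 568.4917947456265 314.23426063764356 235.6716598583552 [ 0.1059065  -0.69579286  0.60572241] [-0.43179157  0.8423616  -0.2849497   0.15095244]
top 503.0344102183819 319.5120273331782 237.7272611156509 [ 0.38163443 -0.09109927  1.03452552] [-0.05457461  0.70456588 -0.70414867  0.06916058]
{'clock': 0.1, 'joint_pos': array([ 1.15040333e+00,  3.13907156e-01,  4.51257880e-02,  1.30358269e+00,
       -1.63642782e-05,  1.43120335e+00]), 'qvel': array([ 2.78518570e-04, -9.19756250e-04,  2.13741700e-03, -8.61728183e-04,
        4.70109261e-05,  2.54369667e-04]), 'tau': array([ 3.51351351e-03, -4.81725526e+01,  2.99243474e+01,  1.27801191e-02,
       -5.16224418e-05,  1.78416207e-05]), 'tcp_pos': array([0.15917871, 0.55207854, 0.23052193]), 'orientation': array([ 3.86677423e-04,  7.99100627e-01,  6.01196784e-01, -6.81904503e-04]), 'wrist_force': array([ 0.14916793, -0.31132594, -0.77103621]), 'ft_torque': array([-0.0276292 ,  0.06050343,  0.06660265]), 'finger_gap': 0.08562422546424762}
```

View pics/scene0.png

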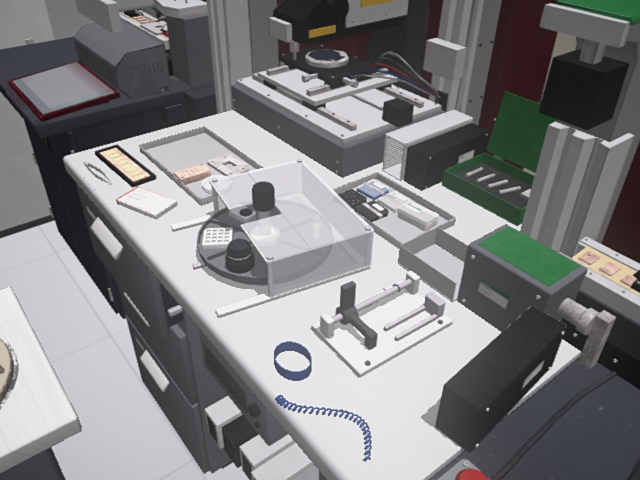

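View pics/top0.png

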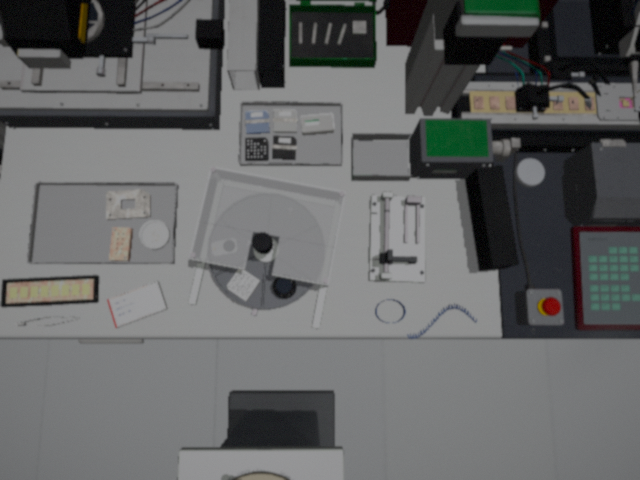

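The scene view shows the carousel: knob at (263,197), objective at (238,255) and waffle tray at (216,237) near the front, with a faint pale upright shape at (317,228) that may be the vial. The nest is at (380,320), with the collar at its near end (348,300). I'll enlarge these areas.

Run:
```python
from h import *
s=cv2.imread('pics/scene0.png');t=cv2.imread('pics/top0.png')
a=cv2.resize(s[150:300,185:385],(800,600),interpolation=cv2.INTER_CUBIC)
b=cv2.resize(t[160:320,180:345],(660,640),interpolation=cv2.INTER_CUBIC)
c=cv2.resize(t[180:300,355:440],(425,600),interpolation=cv2.INTER_CUBIC)
a=cv2.resize(a,(400,300)); 
cv2.imwrite('pics/a.png',np.hstack([cv2.resize(s[165:285,190:375],(555,360),interpolation=cv2.INTER_CUBIC)]))
img=np.zeros((600,800,3),np.uint8)
img[:480,:495]=cv2.resize(t[160:320,180:345],(495,480),interpolation=cv2.INTER_CUBIC)
img[:360,500:755]=cv2.resize(t[180:300,355:440],(255,360),interpolation=cv2.INTER_CUBIC)
cv2.imwrite('pics/b.png',img)
```

```text
(no output)
```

View pics/a.png

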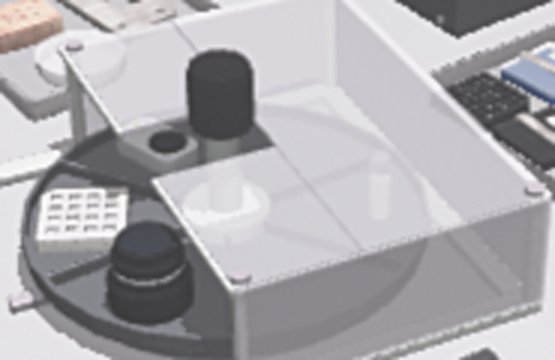

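View pics/b.png

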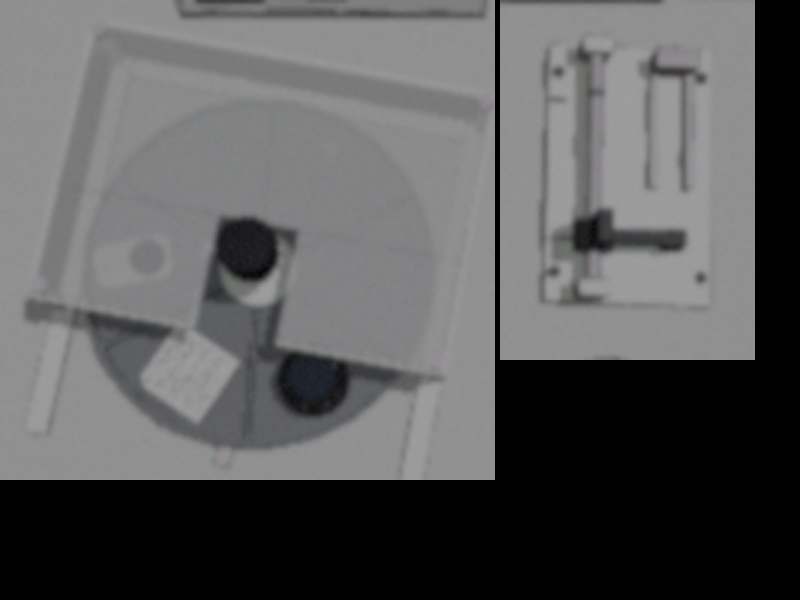

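The vial's cap top is at about (316.5,217) and its foot at (316.7,237) in the scene image. The top view gives a pale spot at about (290,209). The loupe is at the left, and the waffle tray and objective are at the front. I'll compute the geometry now.

Run:
```python
from h import *
t=cam('top'); s=cam('scene')
T=lambda x,y,z:at_z(t,180+x/3,160+y/3,z)
N=lambda x,y,z:at_z(t,355+(x-500)/3,180+y/3,z)
S=lambda x,y,z:at_z(s,190+x/3,165+y/3,z)
np.set_printoptions(precision=4,suppress=True)
k=T(247,248,.126); print('knob top cam',k,'scene',S(220,68,.126))
for nm,p in dict(roofFL=T(32,302,.081),roofFR=T(440,378,.081),roofBR=T(486,104,.081),roofBL=T(102,28,.081),bar=T(222,456,.01),vialtop=T(331,146,.061),sfoot=S(380,218,.02),stop=S(380,155,.061)).items():
    d=p-k; print(nm,p,np.hypot(d[0],d[1]),np.degrees(np.arctan2(d[1],d[0])))
for nm,p in dict(postF=N(592,288,.044),postB=N(597,45,.044),c1=N(545,47,.01),c2=N(708,50,.01),c3=N(710,305,.01),c4=N(543,303,.01),stop=N(677,56,.038),r1=N(652,188,.018),r2=N(686,190,.018),tab=N(605,232,.087),jaw=N(660,239,.038)).items(): print(nm,p)
# refine by depth
P=cloud(t)
b=P[180:300,355:440].reshape(-1,3); b=b[np.isfinite(b).all(1)]
for lo,hi in((.005,.014),(.03,.036),(.036,.05),(.07,.1)):
    q=b[(b[:,2]>lo)&(b[:,2]<hi)]
    if len(q): print(lo,len(q),cv2.minAreaRect(q[:,:2].astype(np.float32)),np.median(q,0))
q=P[160:320,180:345].reshape(-1,3);q=q[np.isfinite(q).all(1)]; q=q[(q[:,2]>.115)&(q[:,2]<.14)];print(len(q),q.mean(0),(q.min(0)+q.max(0))/2)
```

```text
knob top cam [ 0.5331 -0.0055  0.126 ] scene [ 0.5346 -0.009   0.126 ]
roofFL [0.5056 0.134  0.081 ] 0.14214259943438756 101.14250686220834
roofFR [ 0.4577 -0.1244  0.081 ] 0.14078550471416476 -122.39307644957834
roofBR [ 0.6362 -0.1551  0.081 ] 0.18163588698605676 -55.4269940893564
roofBL [0.6864 0.0962 0.081 ] 0.18395692219231954 33.553464957308584
bar [0.4111 0.0195 0.01  ] 0.12456912061088773 168.41071038236115
vialtop [ 0.6124 -0.0535  0.061 ] 0.09273898967634614 -31.19326511389012
sfoot [ 0.6096 -0.0571  0.02  ] 0.09232606969995033 -33.98983405287955
stop [ 0.6125 -0.0528  0.061 ] 0.09238005958084163 -30.763115176946428
postF [ 0.4804 -0.2426  0.044 ]
postB [ 0.6457 -0.25    0.044 ]
c1 [ 0.6532 -0.2188  0.01  ]
c2 [ 0.6515 -0.3336  0.01  ]
c3 [ 0.4723 -0.3282  0.01  ]
c4 [ 0.4736 -0.2141  0.01  ]
stop [ 0.6398 -0.3055  0.038 ]
r1 [ 0.5517 -0.2895  0.018 ]
r2 [ 0.5504 -0.3128  0.018 ]
tab [ 0.5118 -0.2451  0.087 ]
jaw [ 0.5139 -0.2898  0.038 ]
0.005 3371 ((0.5626312494277954, -0.27478453516960144), (0.17697788774967194, 0.2527637779712677), 89.19617462158203) [ 0.5626 -0.2756  0.0113]
0.03 114 ((0.5626422762870789, -0.2691780924797058), (0.08189785480499268, 0.177711620926857), 82.43651580810547) [ 0.5699 -0.2471  0.0344]
0.036 678 ((0.5621814727783203, -0.2744259834289551), (0.08121970295906067, 0.17626893520355225), 86.22986602783203) [ 0.5474 -0.2494  0.0402]
0.07 82 ((0.5174959301948547, -0.2442401498556137), (0.009291033260524273, 0.02194521203637123), 88.39813995361328) [ 0.5161 -0.2434  0.0877]
323 [ 0.5351 -0.0047  0.1271] [ 0.5357 -0.0044  0.1239]
```

```bash
cat >> h.py <<'E'
def go(x,y,z,yaw):
    s=env.get_state(); q=s['orientation']; r=R.from_quat(q[[1,2,3,0]]); p=s['tcp_pos']
    a=np.radians(yaw); c,n=np.cos(a),np.sin(a)
    G=R.from_matrix(np.array([[c,n,0],[n,-c,0],[0,0,-1]]))
    X=r.as_matrix()[:,0]
    print('t',round(s['clock'],2),'p',p.round(4),'yaw',np.degrees(np.arctan2(X[1],X[0])).round(1),'j',s['joint_pos'].round(2),'gap',round(s['finger_gap'],4),'F',s['wrist_force'].round(1))
    print('shift',r.inv().apply(np.array([x,y,z])-p).round(4),'twist',(r.inv()*G).as_rotvec().round(4))
E
python3 -c "
from h import *
go(.535,-.005,.2,176)"
```

```text
t 0.2 p [0.1593 0.5522 0.2307] yaw 73.9 j [ 1.15  0.31  0.05  1.3  -0.    1.43] gap 0.0856 F [0.1 1.1 0.5]
shift [-0.4312  0.5155  0.0311] twist [-1.1000e-03  7.0000e-04 -1.7818e+00]
```

Emit:
servo_tool([
  {"xyz": [-0.431, 0.515, 0.03], "twist": [0, 0, -1.78], "jaw": 0.8},
  {"xyz": [-0.431, 0.515, 0.03], "twist": [0, 0, -1.78], "jaw": 0.8},
  {"xyz": [-0.431, 0.515, 0.03], "twist": [0, 0, -1.78], "jaw": 0.8},
  {"xyz": [-0.431, 0.515, 0.03], "twist": [0, 0, -1.78], "jaw": 0.8},
  {"xyz": [-0.431, 0.515, 0.03], "twist": [0, 0, -1.78], "jaw": 0.8},
  {"xyz": [-0.431, 0.515, 0.03], "twist": [0, 0, -1.78], "jaw": 0.8},
  {"xyz": [-0.431, 0.515, 0.03], "twist": [0, 0, -1.78], "jaw": 0.8},
  {"xyz": [-0.431, 0.515, 0.03], "twist": [0, 0, -1.78], "jaw": 0.8},
  {"xyz": [-0.431, 0.515, 0.03], "twist": [0, 0, -1.78], "jaw": 0.8},
  {"xyz": [-0.431, 0.515, 0.03], "twist": [0, 0, -1.78], "jaw": 0.8},
  {"xyz": [-0.431, 0.515, 0.03], "twist": [0, 0, -1.78], "jaw": 0.8},
  {"xyz": [-0.431, 0.515, 0.03], "twist": [0, 0, -1.78], "jaw": 0.8},
])

```text
clock: 1.2
tcp_pos: [0.4055, 0.1897, 0.2119]
orientation: [0.0, 0.265, 0.964, 0.0]
wrist_force: [0.6, 0.7, 0.5]
finger_gap: 0.0683
```

```bash
python3 -c "
from h import *
go(.535,-.005,.2,176)"
```

```text
t 1.2 p [0.4055 0.1897 0.2119] yaw 149.3 j [ 0.26  0.07 -0.3   1.2   0.   -0.78] gap 0.0683 F [0.6 0.7 0.5]
shift [-0.2108 -0.1012  0.0119] twist [ 3.000e-04  2.000e-04 -4.662e-01]
```

Emit:
servo_tool([
  {"xyz": [-0.21, -0.1, 0.012], "twist": [0, 0, -0.46], "jaw": 0.8},
  {"xyz": [-0.21, -0.1, 0.012], "twist": [0, 0, -0.46], "jaw": 0.8},
  {"xyz": [-0.21, -0.1, 0.012], "twist": [0, 0, -0.46], "jaw": 0.8},
  {"xyz": [-0.21, -0.1, 0.012], "twist": [0, 0, -0.46], "jaw": 0.8},
  {"xyz": [-0.21, -0.1, 0.012], "twist": [0, 0, -0.46], "jaw": 0.8},
  {"xyz": [-0.21, -0.1, 0.012], "twist": [0, 0, -0.46], "jaw": 0.8},
  {"xyz": [-0.21, -0.1, 0.012], "twist": [0, 0, -0.46], "jaw": 0.8},
  {"xyz": [-0.21, -0.1, 0.012], "twist": [0, 0, -0.46], "jaw": 0.8},
  {"xyz": [-0.21, -0.1, 0.012], "twist": [0, 0, -0.46], "jaw": 0.8},
])

```text
clock: 1.95
tcp_pos: [0.5328, -0.0027, 0.1994]
orientation: [-0.001, 0.041, 0.999, 0.0]
wrist_force: [-1.1, 0.1, -0.5]
finger_gap: 0.0683
```

```bash
python3 -c "
from h import *
go(.535,-.005,.089,176)
c=cam('scene');save(c,'s1.png'); P=cloud(c)
# knob points from scene depth: fit circle in side band
q=P[150:230,235:300].reshape(-1,3);q=q[np.isfinite(q).all(1)];q=q[(q[:,2]>.095)&(q[:,2]<.12)&(abs(q[:,0]-.535)<.03)&(abs(q[:,1]+.005)<.03)]
A=np.c_[2*q[:,:2],np.ones(len(q))];b=(q[:,:2]**2).sum(1);x=np.linalg.lstsq(A,b,rcond=None)[0];print(len(q),x[:2],np.sqrt(x[2]+x[0]**2+x[1]**2))
"
```

```text
t 1.95 p [ 0.5328 -0.0027  0.1994] yaw 175.3 j [-0.16  0.24 -0.13  1.2   0.   -1.64] gap 0.0683 F [-1.1  0.1 -0.5]
shift [-0.0026 -0.0022  0.1104] twist [ 0.0006 -0.0016 -0.0125]
291 [ 0.53599591 -0.0051597 ] 0.017537337445996882
```

Emit:
servo_tool([
  {"xyz": [-0.003, -0.0025, 0.04], "jaw": 0.8},
  {"xyz": [-0.003, -0.0025, 0.075], "jaw": 0.8},
  {"xyz": [-0.003, -0.0025, 0.1], "jaw": 0.8},
  {"xyz": [-0.003, -0.0025, 0.109], "jaw": 0.8},
  {"xyz": [-0.003, -0.0025, 0.109], "jaw": 0.8},
  {"xyz": [-0.003, -0.0025, 0.109], "jaw": 0.2},
  {"xyz": [-0.003, -0.0025, 0.109], "jaw": 0.2},
  {"xyz": [-0.003, -0.0025, 0.109], "jaw": 0.2},
  {"xyz": [-0.003, -0.0025, 0.109], "jaw": 0.2},
  {"xyz": [-0.003, -0.0025, 0.109], "jaw": 0.2},
  {"xyz": [-0.003, -0.0025, 0.109], "jaw": 0.2},
], squeeze=60)

```text
schema error: expected keys xyz, twist, jaw
```

```bash
python3 -c "
from h import *
go(.536,-.005,.09,17)
print(env.get_state()['ft_torque'])"
```

```text
t 2.0 p [ 0.5326 -0.0021  0.1996] yaw 175.4 j [-0.15  0.24 -0.13  1.2   0.   -1.64] gap 0.0681 F [-0.5 -0.5 -0.3]
shift [-0.0038 -0.0027  0.1096] twist [-1.6000e-03 -9.0000e-04  2.7639e+00]
[-0.03477513 -0.0037047  -0.00274332]
```

Emit:
servo_tool([
  {"xyz": [-0.0035, -0.003, 0.04], "twist": [0, 0, 0], "jaw": 0.8},
  {"xyz": [-0.0035, -0.003, 0.075], "twist": [0, 0, 0], "jaw": 0.8},
  {"xyz": [-0.0035, -0.003, 0.1], "twist": [0, 0, 0], "jaw": 0.8},
  {"xyz": [-0.0035, -0.003, 0.109], "twist": [0, 0, 0], "jaw": 0.8},
  {"xyz": [-0.0035, -0.003, 0.109], "twist": [0, 0, 0], "jaw": 0.8},
  {"xyz": [-0.0035, -0.003, 0.109], "twist": [0, 0, 0], "jaw": 0.2},
  {"xyz": [-0.0035, -0.003, 0.109], "twist": [0, 0, 0], "jaw": 0.2},
  {"xyz": [-0.0035, -0.003, 0.109], "twist": [0, 0, 0], "jaw": 0.2},
  {"xyz": [-0.0035, -0.003, 0.109], "twist": [0, 0, 0], "jaw": 0.2},
  {"xyz": [-0.0035, -0.003, 0.109], "twist": [0, 0, 0], "jaw": 0.2},
  {"xyz": [-0.0035, -0.003, 0.109], "twist": [0, 0, 0], "jaw": 0.2},
], squeeze=60)

```text
clock: 2.92
tcp_pos: [0.5374, -0.0057, 0.0934]
orientation: [0.001, 0.04, 0.999, 0.0]
wrist_force: [-3.0, 1.9, 6.6]
finger_gap: 0.0348
```

```bash
python3 -c "
from h import *
go(.536,-.005,.09,17)
print(env.get_state()['ft_torque'])"
```

```text
t 2.92 p [ 0.5374 -0.0057  0.0934] yaw 175.4 j [-0.16  0.32 -0.29  0.95  0.   -1.65] gap 0.0348 F [-3.   1.9  6.6]
shift [0.0014 0.0006 0.0034] twist [3.800e-03 1.000e-04 2.764e+00]
[0.31842544 0.82545733 0.02446867]
```

Emit:
servo_tool([
  {"xyz": [0, 0, 0], "twist": [0, 0, 0.02], "jaw": 0.2},
  {"xyz": [0, 0, 0], "twist": [0, 0, 0.06], "jaw": 0.2},
  {"xyz": [0, 0, 0], "twist": [0, 0, 0.12], "jaw": 0.2},
  {"xyz": [0, 0, 0], "twist": [0, 0, 0.19], "jaw": 0.2},
  {"xyz": [0, 0, 0], "twist": [0, 0, 0.265], "jaw": 0.2},
  {"xyz": [0, 0, 0], "twist": [0, 0, 0.34], "jaw": 0.2},
  {"xyz": [0, 0, 0], "twist": [0, 0, 0.415], "jaw": 0.2},
  {"xyz": [0, 0, 0], "twist": [0, 0, 0.49], "jaw": 0.2},
  {"xyz": [0, 0, 0], "twist": [0, 0, 0.565], "jaw": 0.2},
  {"xyz": [0, 0, 0], "twist": [0, 0, 0.64], "jaw": 0.2},
  {"xyz": [0, 0, 0], "twist": [0, 0, 0.715], "jaw": 0.2},
  {"xyz": [0, 0, 0], "twist": [0, 0, 0.79], "jaw": 0.2},
])

```text
clock: 3.92
tcp_pos: [0.5367, -0.0053, 0.0934]
orientation: [0.001, 0.423, 0.906, 0.001]
wrist_force: [-4.9, 1.9, 8.1]
finger_gap: 0.0347
```

Emit:
servo_tool([
  {"xyz": [0, 0, 0], "twist": [0, 0, 0.075], "jaw": 0.2},
  {"xyz": [0, 0, 0], "twist": [0, 0, 0.15], "jaw": 0.2},
  {"xyz": [0, 0, 0], "twist": [0, 0, 0.225], "jaw": 0.2},
  {"xyz": [0, 0, 0], "twist": [0, 0, 0.3], "jaw": 0.2},
  {"xyz": [0, 0, 0], "twist": [0, 0, 0.375], "jaw": 0.2},
  {"xyz": [0, 0, 0], "twist": [0, 0, 0.45], "jaw": 0.2},
  {"xyz": [0, 0, 0], "twist": [0, 0, 0.525], "jaw": 0.2},
  {"xyz": [0, 0, 0], "twist": [0, 0, 0.6], "jaw": 0.2},
  {"xyz": [0, 0, 0], "twist": [0, 0, 0.675], "jaw": 0.2},
  {"xyz": [0, 0, 0], "twist": [0, 0, 0.75], "jaw": 0.2},
  {"xyz": [0, 0, 0], "twist": [0, 0, 0.825], "jaw": 0.2},
  {"xyz": [0, 0, 0], "twist": [0, 0, 0.9], "jaw": 0.2},
])

```text
clock: 4.92
tcp_pos: [0.5364, -0.0044, 0.0933]
orientation: [-0.0, 0.775, 0.632, 0.001]
wrist_force: [-5.2, 5.6, 9.0]
finger_gap: 0.035
```

Emit:
servo_tool([
  {"xyz": [0, 0, 0], "twist": [0, 0, 0.075], "jaw": 0.2},
  {"xyz": [0, 0, 0], "twist": [0, 0, 0.15], "jaw": 0.2},
  {"xyz": [0, 0, 0], "twist": [0, 0, 0.225], "jaw": 0.2},
  {"xyz": [0, 0, 0], "twist": [0, 0, 0.3], "jaw": 0.2},
  {"xyz": [0, 0, 0], "twist": [0, 0, 0.375], "jaw": 0.2},
  {"xyz": [0, 0, 0], "twist": [0, 0, 0.45], "jaw": 0.2},
  {"xyz": [0, 0, 0], "twist": [0, 0, 0.525], "jaw": 0.2},
  {"xyz": [0, 0, 0], "twist": [0, 0, 0.6], "jaw": 0.2},
  {"xyz": [0, 0, 0], "twist": [0, 0, 0.675], "jaw": 0.2},
  {"xyz": [0, 0, 0], "twist": [0, 0, 0.74], "jaw": 0.2},
  {"xyz": [0, 0, 0], "twist": [0, 0, 0.79], "jaw": 0.2},
  {"xyz": [0, 0, 0], "twist": [0, 0, 0.82], "jaw": 0.2},
])

```text
clock: 5.92
tcp_pos: [0.5369, -0.0037, 0.0934]
orientation: [-0.002, 0.962, 0.272, 0.001]
wrist_force: [-2.8, 8.1, 7.6]
finger_gap: 0.0347
```

```bash
python3 -c "
from h import *
go(.536,-.005,.09,16)
c=cam('scene');save(c,'s2.png')
i=cv2.imread('pics/s2.png');cv2.imwrite('pics/s2c.png',cv2.resize(i[150:300,180:380],(800,600),interpolation=cv2.INTER_CUBIC))
"
```

```text
t 5.92 p [ 0.5369 -0.0037  0.0934] yaw 31.5 j [-0.16  0.32 -0.29  0.95  0.    0.86] gap 0.0347 F [-2.8  8.1  7.6]
shift [-0.0014  0.0006  0.0034] twist [-0.0026 -0.0034  0.2707]
```

View pics/s2c.png

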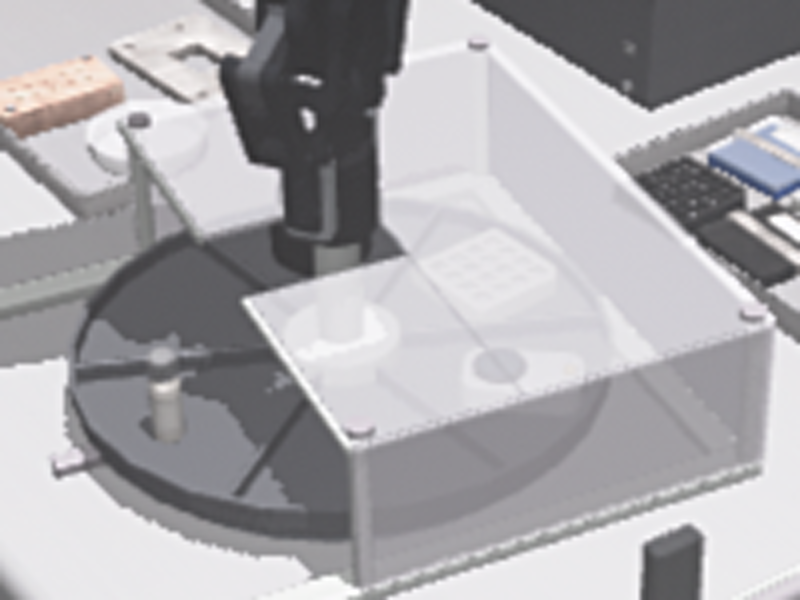

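The vial is standing in the open front area, with its foot at (221.7,259) and its cap at about (220.5,239). It hasn't quite reached the front.

```bash
python3 -c "
from h import *
c=cam('scene'); P=cloud(c); a=np.array([.536,-.005])
f=at_z(c,221.5,258,.02); t=at_z(c,220.3,239,.061)
for p in(f,t): d=p[:2]-a; print(p,np.hypot(*d),np.degrees(np.arctan2(d[1],d[0])))
q=P[232:264,210:232].reshape(-1,3);q=q[np.isfinite(q).all(1)];q=q[(q[:,2]>.03)&(q[:,2]<.07)];print(len(q),q.mean(0),q.min(0),q.max(0))
go(.536,-.005,.09,16)
"
```

```text
[ 0.44643873 -0.0072693   0.02      ] 0.08959001361274266 -178.54855113316665
[ 0.44652809 -0.01026864  0.061     ] 0.08962690111299444 -176.62997453820608
151 [ 0.44531901 -0.01147213  0.04738311] [ 0.41945445 -0.01886461  0.0301431 ] [0.48323354 0.03486374 0.06426439]
t 6.02 p [ 0.5369 -0.0037  0.0934] yaw 31.6 j [-0.16  0.32 -0.29  0.95  0.    0.86] gap 0.0346 F [-2.8  9.   8.2]
shift [-0.0014  0.0006  0.0034] twist [-0.0026 -0.0034  0.272 ]
```

Emit:
servo_tool([
  {"xyz": [0, 0, 0], "twist": [0, 0, 0.03], "jaw": 0.2},
  {"xyz": [0, 0, 0], "twist": [0, 0, 0.08], "jaw": 0.2},
  {"xyz": [0, 0, 0], "twist": [0, 0, 0.14], "jaw": 0.2},
  {"xyz": [0, 0, 0], "twist": [0, 0, 0.19], "jaw": 0.2},
  {"xyz": [0, 0, 0], "twist": [0, 0, 0.22], "jaw": 0.2},
  {"xyz": [0, 0, 0], "twist": [0, 0, 0.23], "jaw": 0.2},
  {"xyz": [0, 0, 0], "twist": [0, 0, 0.23], "jaw": 0.2},
  {"xyz": [0, 0, 0], "twist": [0, 0, 0.23], "jaw": 0.2},
])

```text
clock: 6.68
tcp_pos: [0.5371, -0.0036, 0.0934]
orientation: [-0.002, 0.987, 0.16, 0.002]
wrist_force: [-2.6, 9.4, 7.8]
finger_gap: 0.0348
```

```bash
python3 -c "
from h import *
c=cam('scene');save(c,'s3.png')
i=cv2.imread('pics/s3.png');cv2.imwrite('pics/s3c.png',cv2.resize(i[205:275,190:270],(640,560),interpolation=cv2.INTER_CUBIC))
go(.536,-.005,.2,16)
"
```

```text
t 6.73 p [ 0.5371 -0.0036  0.0934] yaw 18.5 j [-0.16  0.32 -0.29  0.95  0.    1.09] gap 0.0348 F [-2.2  9.1  7.5]
shift [-0.0011  0.0006 -0.1066] twist [-0.0032 -0.0036  0.0428]
```

View pics/s3c.png

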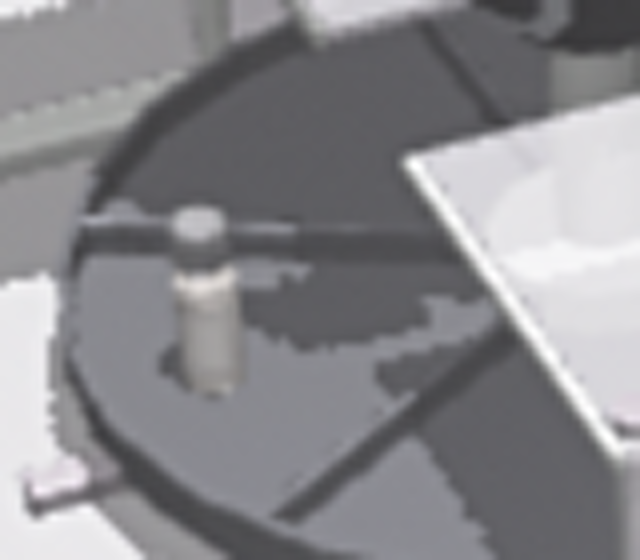

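The vial stands upright in the front compartment: cap top at (215,233), foot at (216.5,253.5). I'll check its angle and the divider angles.

```bash
python3 -c "
from h import *
c=cam('scene'); a=np.array([.536,-.005])
for n,u,v,z in(('foot',212,380,.02),('cap',200,220,.061),('bar',60,478,.01),('div1',80,224,.0285),('div1b',370,232,.0285),('div2',285,512,.0285),('div2b',500,325,.0285)):
    p=at_z(c,190+u/8,205+v/8,z);d=p[:2]-a; print(n,p.round(4),np.hypot(*d),np.degrees(np.arctan2(d[1],d[0]))%360)
"
```

```text
foot [0.4474 0.0111 0.02  ] 0.0900930603248673 169.70980732726625
cap [0.4488 0.011  0.061 ] 0.0886883890233285 169.58921638092303
bar [0.4109 0.0126 0.01  ] 0.1263606470037269 172.00287207108605
div1 [0.4475 0.0676 0.0285] 0.1144758043445194 140.61949889710635
div1b [0.4966 0.0269 0.0285] 0.05069242848338365 140.99164339188653
div2 [ 0.4322 -0.0464  0.0285] 0.11174361243577896 201.7585197492999
div2b [ 0.5009 -0.019   0.0285] 0.03784141025049719 201.75952565360438
```

Emit:
servo_tool([
  {"xyz": [0, 0, 0], "twist": [0, 0, 0], "jaw": 0.8},
  {"xyz": [0, 0, 0], "twist": [0, 0, 0], "jaw": 0.8},
  {"xyz": [0, 0, 0], "twist": [0, 0, 0], "jaw": 0.8},
  {"xyz": [0, 0, 0], "twist": [0, 0, 0], "jaw": 0.8},
  {"xyz": [0, 0, 0], "twist": [0, 0, 0], "jaw": 0.8},
  {"xyz": [0, 0, -0.03], "twist": [0, 0, 0], "jaw": 0.8},
  {"xyz": [0, 0, -0.065], "twist": [0, 0, 0], "jaw": 0.8},
  {"xyz": [0, 0, -0.09], "twist": [0, 0, 0], "jaw": 0.8},
  {"xyz": [0, 0, -0.1], "twist": [0, 0, 0], "jaw": 0.8},
])

```text
clock: 7.53
tcp_pos: [0.5386, -0.0064, 0.1949]
orientation: [0.001, 0.987, 0.159, 0.003]
wrist_force: [-0.0, -0.3, 1.1]
finger_gap: 0.0683
```

```bash
python3 -c "
from h import *
go(.4475,.012,.15,79)
c=cam('scene'); save(c,'s4.png'); t=cam('top');save(t,'t4.png')
i=cv2.imread('pics/s4.png')[205:275,190:270]; j=cv2.imread('pics/t4.png')[225:315,205:315];k=cv2.imread('pics/t4.png')[180:300,360:435]
o=np.zeros((590,800,3),np.uint8);o[:280,:320]=cv2.resize(i,(320,280),interpolation=cv2.INTER_CUBIC);o[290:560,:330]=cv2.resize(j,(330,270),interpolation=cv2.INTER_CUBIC);o[:576,400:760]=cv2.resize(k,(360,576),interpolation=cv2.INTER_CUBIC)
cv2.imwrite('pics/c4.png',o)
"
```

```text
t 7.53 p [ 0.5386 -0.0064  0.1949] yaw 18.3 j [-0.16  0.25 -0.13  1.19 -0.    1.09] gap 0.0683 F [-0.  -0.3  1.1]
shift [-0.0809 -0.0463  0.0443] twist [ 0.0052 -0.0033 -1.0588]
```

View pics/c4.png

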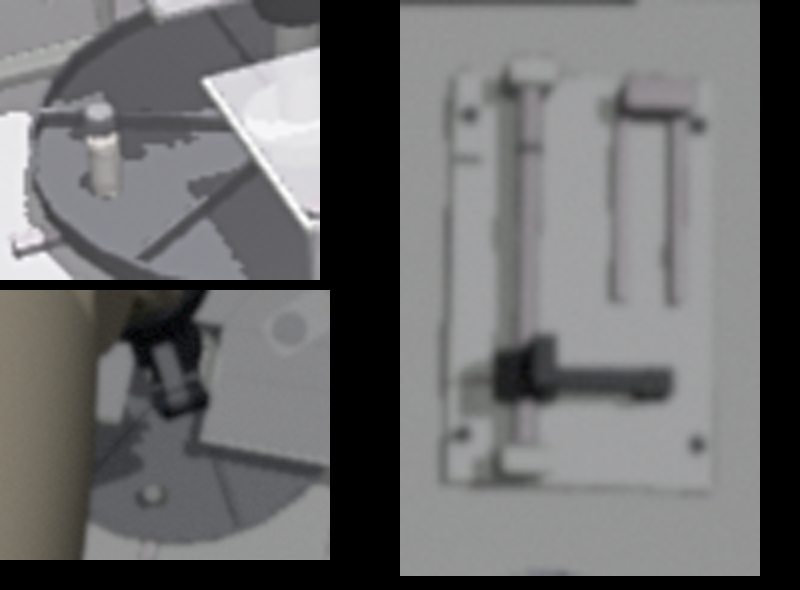

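The top crop puts the vial cap at (255.7,293.3). In the nest view, the channel centre line runs from about (646,300) to (651,115) in crop pixels, and the groove mark is at (530,148).

```bash
python3 -c "
from h import *
c=cam('top'); print('vial',at_z(c,255.7,293.3,.061))
N=lambda x,y,z:at_z(c,360+(x-400)/4.8,180+y/4.8,z)
for n,x,y,z in(('railend',646,302,.018),('rails stop end',651,120,.018),('groove',530,148,.037),('barF',526,440,.037),('barB',532,95,.037),('postF',526,458,.044),('postB',534,72,.044),('stop ctr',658,95,.038),('c1',452,75,.01),('c2',715,80,.01),('c3',712,490,.01),('c4',443,485,.01),('tab',543,355,.087),('jaw',655,383,.038)): print(n,N(x,y,z).round(4))
go(.4475,.012,.15,79)
"
```

```text
vial [0.44517669 0.01150856 0.061     ]
railend [ 0.5512 -0.301   0.018 ]
rails stop end [ 0.6314 -0.3058  0.018 ]
groove [ 0.6143 -0.2498  0.037 ]
barF [ 0.4898 -0.245   0.037 ]
barB [ 0.6375 -0.2512  0.037 ]
postF [ 0.4816 -0.2438  0.044 ]
postB [ 0.6457 -0.2512  0.044 ]
stop ctr [ 0.6374 -0.3049  0.038 ]
c1 [ 0.6533 -0.2206  0.01  ]
c2 [ 0.6515 -0.3363  0.01  ]
c3 [ 0.4714 -0.3282  0.01  ]
c4 [ 0.4735 -0.2133  0.01  ]
tab [ 0.5183 -0.2449  0.087 ]
jaw [ 0.5136 -0.2995  0.038 ]
t 7.68 p [ 0.537  -0.0061  0.191 ] yaw 18.3 j [-0.16  0.25 -0.13  1.18  0.    1.09] gap 0.0685 F [-0.6 -0.3 -0.4]
shift [-0.0793 -0.0454  0.0408] twist [ 1.1000e-03 -7.0000e-04 -1.0588e+00]
```

Emit:
servo_tool([
  {"xyz": [-0.08, -0.0455, 0.02], "twist": [0, 0, -1.06], "jaw": 0.45},
  {"xyz": [-0.08, -0.0455, 0.02], "twist": [0, 0, -1.06], "jaw": 0.45},
  {"xyz": [-0.08, -0.0455, 0.02], "twist": [0, 0, -1.06], "jaw": 0.45},
  {"xyz": [-0.08, -0.0455, 0.02], "twist": [0, 0, -1.06], "jaw": 0.45},
  {"xyz": [-0.08, -0.0455, 0.05], "twist": [0, 0, -1.06], "jaw": 0.45},
  {"xyz": [-0.08, -0.0455, 0.05], "twist": [0, 0, -1.06], "jaw": 0.45},
  {"xyz": [-0.08, -0.0455, 0.08], "twist": [0, 0, -1.06], "jaw": 0.45},
  {"xyz": [-0.08, -0.0455, 0.08], "twist": [0, 0, -1.06], "jaw": 0.45},
  {"xyz": [-0.08, -0.0455, 0.08], "twist": [0, 0, -1.06], "jaw": 0.45},
  {"xyz": [-0.08, -0.0455, 0.08], "twist": [0, 0, -1.06], "jaw": 0.45},
  {"xyz": [-0.08, -0.0455, 0.08], "twist": [0, 0, -1.06], "jaw": 0.45},
  {"xyz": [-0.08, -0.0455, 0.08], "twist": [0, 0, -1.06], "jaw": 0.45},
])

```text
clock: 8.68
tcp_pos: [0.4457, 0.0121, 0.11]
orientation: [-0.001, 0.772, 0.636, -0.001]
wrist_force: [-0.5, -0.3, 0.1]
finger_gap: 0.0389
```

```bash
python3 -c "
from h import *
go(.4467,.0113,.030,79)
c=cam('scene'); save(c,'s5.png')
i=cv2.imread('pics/s5.png')[170:270,160:290]
cv2.imwrite('pics/c5.png',cv2.resize(i,(650,500),interpolation=cv2.INTER_CUBIC))
"
```

```text
t 8.68 p [0.4457 0.0121 0.11  ] yaw 79.0 j [-0.15  0.15 -0.48  0.94  0.    0.04] gap 0.0389 F [-0.5 -0.3  0.1]
shift [-0.0006  0.0013  0.08  ] twist [-0.0016  0.     -0.0003]
```

View pics/c5.png

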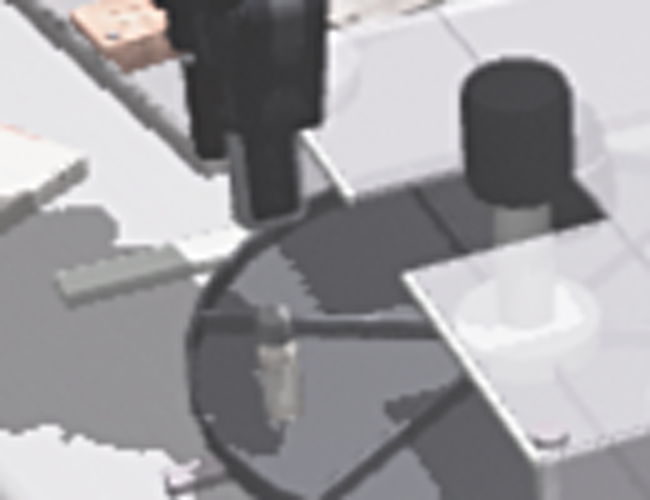

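The gripper stands above the vial (cap at about (275,315) in the crop), so I'll descend and grip gently.

Emit:
servo_tool([
  {"xyz": [-0.0005, 0.001, 0.03], "twist": [0, 0, 0], "jaw": 0.45},
  {"xyz": [-0.0005, 0.001, 0.055], "twist": [0, 0, 0], "jaw": 0.45},
  {"xyz": [-0.0005, 0.001, 0.072], "twist": [0, 0, 0], "jaw": 0.45},
  {"xyz": [-0.0005, 0.001, 0.08], "twist": [0, 0, 0], "jaw": 0.45},
  {"xyz": [-0.0005, 0.001, 0.08], "twist": [0, 0, 0], "jaw": 0.45},
  {"xyz": [-0.0005, 0.001, 0.08], "twist": [0, 0, 0], "jaw": 0.3},
  {"xyz": [-0.0005, 0.001, 0.08], "twist": [0, 0, 0], "jaw": 0.2},
  {"xyz": [-0.0005, 0.001, 0.08], "twist": [0, 0, 0], "jaw": 0.1},
  {"xyz": [-0.0005, 0.001, 0.08], "twist": [0, 0, 0], "jaw": 0.05},
  {"xyz": [-0.0005, 0.001, 0.08], "twist": [0, 0, 0], "jaw": 0.05},
  {"xyz": [-0.0005, 0.001, 0.08], "twist": [0, 0, 0], "jaw": 0.05},
], squeeze=25)

```text
clock: 9.65
tcp_pos: [0.4485, 0.0112, 0.0321]
orientation: [0.001, 0.771, 0.637, 0.001]
wrist_force: [-0.0, -1.0, 6.9]
finger_gap: 0.0117
```

Emit:
servo_tool([
  {"xyz": [0, 0, -0.01], "twist": [0, 0, 0], "jaw": 0.05},
  {"xyz": [0, 0, -0.03], "twist": [0, 0, 0], "jaw": 0.05},
  {"xyz": [0, 0, -0.06], "twist": [0, 0, 0], "jaw": 0.05},
  {"xyz": [0, 0, -0.09], "twist": [0, 0, 0], "jaw": 0.05},
  {"xyz": [0, 0, -0.115], "twist": [0, 0, 0], "jaw": 0.05},
  {"xyz": [0, 0, -0.13], "twist": [0, 0, 0], "jaw": 0.05},
  {"xyz": [0, 0, -0.13], "twist": [0, 0, 0], "jaw": 0.05},
])

```text
clock: 10.23
tcp_pos: [0.4496, 0.0111, 0.1646]
orientation: [0.003, 0.771, 0.637, 0.002]
wrist_force: [1.1, -0.1, -0.5]
finger_gap: 0.012
```

```bash
python3 -c "
from h import *
go(.6064,-.3042,.16,87.5)
"
```

```text
t 10.23 p [0.4496 0.0111 0.1646] yaw 79.1 j [-0.15  0.1  -0.39  1.07  0.    0.04] gap 0.012 F [ 1.1 -0.1 -0.5]
shift [-0.2799  0.2136  0.0059] twist [ 0.0068  0.0002 -0.1469]
```

Emit:
servo_tool([
  {"xyz": [-0.02, 0.015, 0], "twist": [0, 0, -0.01], "jaw": 0.05},
  {"xyz": [-0.05, 0.038, 0], "twist": [0, 0, -0.03], "jaw": 0.05},
  {"xyz": [-0.08, 0.061, 0], "twist": [0, 0, -0.05], "jaw": 0.05},
  {"xyz": [-0.11, 0.084, 0], "twist": [0, 0, -0.06], "jaw": 0.05},
  {"xyz": [-0.14, 0.107, 0], "twist": [0, 0, -0.08], "jaw": 0.05},
  {"xyz": [-0.17, 0.13, 0], "twist": [0, 0, -0.1], "jaw": 0.05},
  {"xyz": [-0.2, 0.153, 0], "twist": [0, 0, -0.12], "jaw": 0.05},
  {"xyz": [-0.23, 0.176, 0], "twist": [0, 0, -0.13], "jaw": 0.05},
  {"xyz": [-0.258, 0.197, 0], "twist": [0, 0, -0.147], "jaw": 0.05},
  {"xyz": [-0.275, 0.21, 0], "twist": [0, 0, -0.147], "jaw": 0.05},
  {"xyz": [-0.28, 0.2136, 0], "twist": [0, 0, -0.147], "jaw": 0.05},
  {"xyz": [-0.28, 0.2136, 0], "twist": [0, 0, -0.147], "jaw": 0.05},
])

```text
clock: 11.23
tcp_pos: [0.6036, -0.3053, 0.1587]
orientation: [-0.001, 0.723, 0.691, -0.0]
wrist_force: [-0.2, -0.2, -0.2]
finger_gap: 0.0118
```

Emit:
servo_tool([
  {"xyz": [0, 0, 0.02], "twist": [0, 0, 0], "jaw": 0.05},
  {"xyz": [0, 0, 0.05], "twist": [0, 0, 0], "jaw": 0.05},
  {"xyz": [0, 0, 0.08], "twist": [0, 0, 0], "jaw": 0.05},
  {"xyz": [0, 0, 0.095], "twist": [0, 0, 0], "jaw": 0.05},
  {"xyz": [0, 0, 0.1], "twist": [0, 0, 0], "jaw": 0.05},
  {"xyz": [0, 0, 0.1], "twist": [0, 0, 0], "jaw": 0.05},
])

```text
clock: 11.73
tcp_pos: [0.6023, -0.3016, 0.059]
orientation: [-0.002, 0.722, 0.692, -0.0]
wrist_force: [-0.8, -0.4, 0.5]
finger_gap: 0.0117
```

```bash
python3 -c "
from h import *
go(.6064,-.3042,.0225,87.5)
c=cam('scene'); save(c,'s6.png'); t=cam('top'); save(t,'t6.png')
i=cv2.imread('pics/s6.png')[250:370,310:460]; j=cv2.imread('pics/t6.png')[180:300,360:435]
o=np.zeros((580,800,3),np.uint8);o[:400,:500]=cv2.resize(i,(500,400),interpolation=cv2.INTER_CUBIC);o[:464,505:795]=cv2.resize(j,(290,464),interpolation=cv2.INTER_CUBIC)
cv2.imwrite('pics/c6.png',o)
"
```

```text
t 11.73 p [ 0.6023 -0.3016  0.059 ] yaw 87.6 j [-0.58  0.6   0.06  1.04  0.   -0.54] gap 0.0117 F [-0.8 -0.4  0.5]
shift [-0.0026  0.0044  0.0365] twist [-0.0038 -0.0026  0.0014]
```

View pics/c6.png

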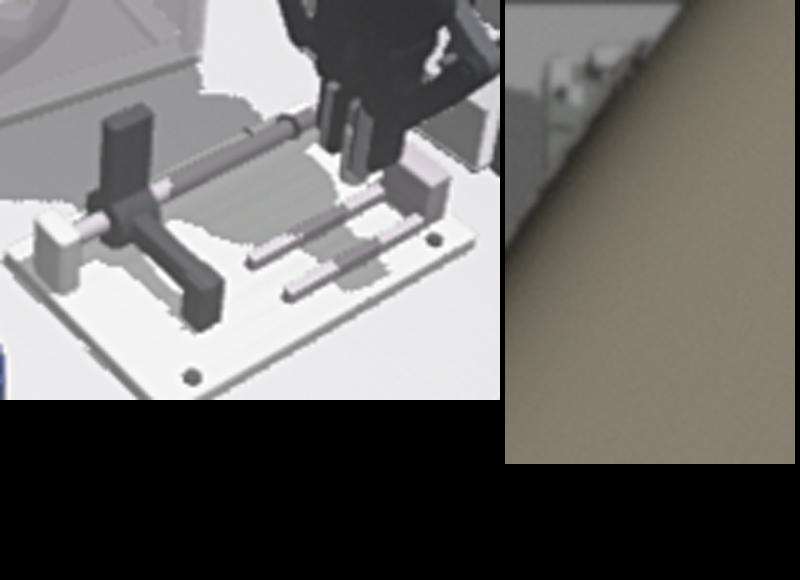

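The nest is clear. The rails' near ends are at crop (250,260) and (290,293), and they meet the stop at about (380,188) and (418,216). The vial is hidden between the fingers, but the gap reading confirms it is held. I'll cross-check the channel line from this camera.

```bash
python3 -c "
from h import *
c=cam('scene')
N=lambda x,y,z:at_z(c,310+x/3.3333,250+y/3.3333,z).round(4)
print('railL',N(250,258,.018),N(380,187,.018));print('railR',N(288,292,.018),N(416,216,.018));print('groove top',N(287,118,.037),'stop corners top',N(388,163,.038),N(447,186,.038),N(428,190,.038))
s=env.get_state()['tcp_pos']
print('foot px',[round(v) for v in proj(c,s-[0,0,.012])])
P=cloud(c);q=P[285:312,395:430].reshape(-1,3);q=q[np.isfinite(q).all(1)]
u=proj(c,s-[0,0,.009]);print(P[int(u[1]),int(u[0])-3:int(u[0])+4].round(4),c['color'][int(u[1])-4:int(u[1])+6,int(u[0])].tolist())
go(.6064,-.3042,.0225,87.5)"
```

```text
railL [ 0.5539 -0.2908  0.018 ] [ 0.6326 -0.2935  0.018 ]
railR [ 0.5528 -0.3155  0.018 ] [ 0.6314 -0.3165  0.018 ]
groove top [ 0.6156 -0.2481  0.037 ] stop corners top [ 0.6291 -0.2984  0.038 ] [ 0.6387 -0.3246  0.038 ] [ 0.6301 -0.3213  0.038 ]
foot px [419, 301]
[[ 0.5976 -0.3024  0.0578]
 [ 0.5966 -0.305   0.0602]
 [ 0.5925 -0.31    0.066 ]
 [ 0.5919 -0.3123  0.0679]
 [ 0.591  -0.3147  0.0701]
 [ 0.5929 -0.3149  0.0692]
 [ 0.5939 -0.3159  0.0694]] [[98, 99, 102], [100, 101, 103], [100, 100, 103], [99, 100, 102], [97, 98, 101], [109, 109, 111], [125, 123, 123], [131, 128, 126], [135, 132, 131], [220, 220, 219]]
t 11.88 p [ 0.6048 -0.3039  0.0627] yaw 87.5 j [-0.58  0.59  0.06  1.04  0.   -0.54] gap 0.0119 F [ 0.3 -0.1  0.1]
shift [-0.0002  0.0015  0.0402] twist [0.0022 0.0011 0.0007]
```

Emit:
servo_tool([
  {"xyz": [-0.0002, 0.001, 0.01], "twist": [0, 0, 0], "jaw": 0.05},
  {"xyz": [-0.0002, 0.001, 0.02], "twist": [0, 0, 0], "jaw": 0.05},
  {"xyz": [-0.0002, 0.001, 0.027], "twist": [0, 0, 0], "jaw": 0.05},
  {"xyz": [-0.0002, 0.001, 0.033], "twist": [0, 0, 0], "jaw": 0.05},
  {"xyz": [-0.0002, 0.001, 0.036], "twist": [0, 0, 0], "jaw": 0.05},
  {"xyz": [-0.0002, 0.001, 0.038], "twist": [0, 0, 0], "jaw": 0.05},
  {"xyz": [-0.0002, 0.001, 0.0395], "twist": [0, 0, 0], "jaw": 0.05},
  {"xyz": [-0.0002, 0.001, 0.0395], "twist": [0, 0, 0], "jaw": 0.05},
  {"xyz": [-0.0002, 0.001, 0.0395], "twist": [0, 0, 0], "jaw": 0.05},
])

```text
clock: 12.63
tcp_pos: [0.6047, -0.3041, 0.0221]
orientation: [-0.0, 0.722, 0.692, 0.0]
wrist_force: [-2.3, 1.7, 5.4]
finger_gap: 0.0118
```

```bash
python3 -c "
from h import *
go(.6064,-.3042,.0225,87.5)
c=cam('scene'); save(c,'s7.png')
i=cv2.imread('pics/s7.png')[265:335,380:460]
cv2.imwrite('pics/c7.png',cv2.resize(i,(640,560),interpolation=cv2.INTER_CUBIC))"
```

```text
t 12.63 p [ 0.6047 -0.3041  0.0221] yaw 87.5 j [-0.58  0.63  0.02  0.96  0.   -0.54] gap 0.0118 F [-2.3  1.7  5.4]
shift [ 0.      0.0017 -0.0004] twist [-0.0001 -0.0001  0.    ]
```

View pics/c7.png

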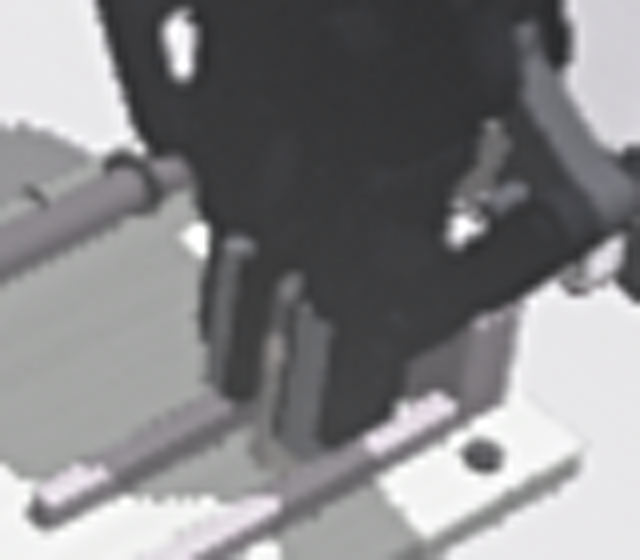

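The vial shows upright between the fingers at crop (272,360), with its foot between the rails. The contact force is about 5 N, so it is on the floor. Releasing.

Emit:
servo_tool([
  {"xyz": [0, 0, 0], "twist": [0, 0, 0], "jaw": 0.15},
  {"xyz": [0, 0, 0], "twist": [0, 0, 0], "jaw": 0.2},
  {"xyz": [0, 0, 0], "twist": [0, 0, 0], "jaw": 0.3},
  {"xyz": [0, 0, 0], "twist": [0, 0, 0], "jaw": 0.38},
  {"xyz": [0, 0, 0], "twist": [0, 0, 0], "jaw": 0.38},
  {"xyz": [0, 0, -0.01], "twist": [0, 0, 0], "jaw": 0.38},
  {"xyz": [0, 0, -0.03], "twist": [0, 0, 0], "jaw": 0.38},
  {"xyz": [0, 0, -0.06], "twist": [0, 0, 0], "jaw": 0.38},
  {"xyz": [0, 0, -0.09], "twist": [0, 0, 0], "jaw": 0.38},
  {"xyz": [0, 0, -0.12], "twist": [0, 0, 0], "jaw": 0.38},
  {"xyz": [0, 0, -0.12], "twist": [0, 0, 0], "jaw": 0.38},
])

```text
clock: 13.6
tcp_pos: [0.6081, -0.3063, 0.1497]
orientation: [0.006, 0.722, 0.692, 0.001]
wrist_force: [1.1, -0.3, 1.2]
finger_gap: 0.0324
```

```bash
python3 -c "
from h import *
c=cam('scene'); save(c,'s8.png'); P=cloud(c)
q=P[250:320,310:370].reshape(-1,3);q=q[np.isfinite(q).all(1)];q=q[(q[:,2]>.055)&(q[:,2]<.1)];print('tab',len(q),q.mean(0),q.min(0),q.max(0))
w=q[q[:,2]>.085];print('top',len(w),w.mean(0),w.min(0),w.max(0))
q=P[260:330,385:450].reshape(-1,3);q=q[np.isfinite(q).all(1)];q=q[(q[:,2]>.022)&(q[:,2]<.056)&(abs(q[:,0]-.605)<.02)&(abs(q[:,1]+.304)<.02)];print('vial',len(q),q.mean(0) if len(q) else '',q.max(0))
i=cv2.imread('pics/s8.png')[235:345,310:460]
cv2.imwrite('pics/c8.png',cv2.resize(i,(750,550),interpolation=cv2.INTER_CUBIC))
go(.516,-.245,.049,87.5)"
```

```text
tab 583 [ 0.53278522 -0.20219885  0.06959044] [ 0.50603702 -0.25262777  0.05507719] [ 0.59803461 -0.13886885  0.09015176]
top 88 [ 0.51719404 -0.24692844  0.08723174] [ 0.50669449 -0.25214562  0.08518997] [ 0.52894964 -0.240907    0.09015176]
vial 168 [ 0.6010351  -0.30627683  0.03986124] [ 0.60859386 -0.29905008  0.05465052]
t 13.65 p [ 0.6074 -0.3058  0.1468] yaw 87.5 j [-0.58  0.54  0.19  1.21  0.   -0.54] gap 0.0325 F [ 0.4 -0.7  0. ]
shift [ 0.0572 -0.0947  0.0969] twist [0.0077 0.0045 0.0002]
```

View pics/c8.png

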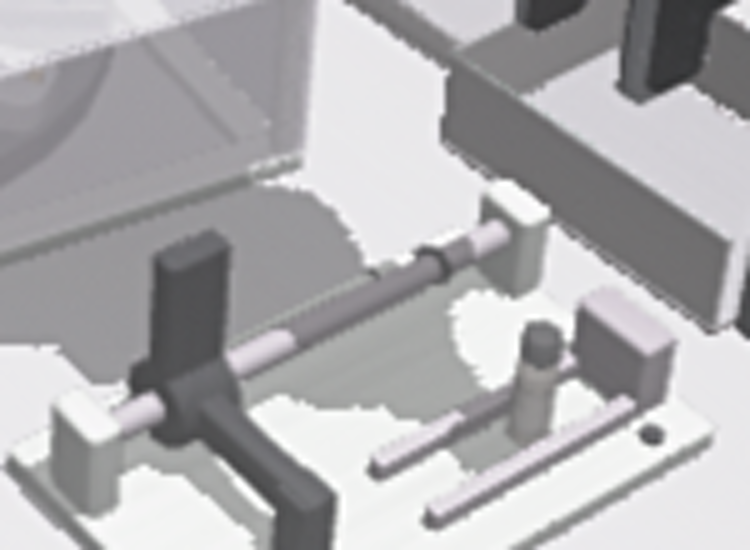

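The vial stands upright in the channel: cap at crop (542,335), foot at (530,440), short of the stop. The collar tab top is at (192,250). Next, the collar.

Emit:
servo_tool([
  {"xyz": [0.03, -0.045, 0], "twist": [0, 0, 0], "jaw": 0.4},
  {"xyz": [0.055, -0.08, 0], "twist": [0, 0, 0], "jaw": 0.4},
  {"xyz": [0.0565, -0.094, 0], "twist": [0, 0, 0], "jaw": 0.4},
  {"xyz": [0.0565, -0.094, 0], "twist": [0, 0, 0], "jaw": 0.4},
  {"xyz": [0.0565, -0.094, 0], "twist": [0, 0, 0], "jaw": 0.4},
  {"xyz": [0.0565, -0.094, 0], "twist": [0, 0, 0], "jaw": 0.4},
])

```text
clock: 14.15
tcp_pos: [0.5141, -0.2441, 0.1416]
orientation: [0.001, 0.722, 0.692, 0.0]
wrist_force: [0.7, -0.3, -0.1]
finger_gap: 0.0341
```

```bash
python3 -c "
from h import *
go(.5173,-.2462,.054,87.5)"
```

```text
t 14.15 p [ 0.5141 -0.2441  0.1416] yaw 87.5 j [-0.58  0.34 -0.14  1.09  0.   -0.54] gap 0.0341 F [ 0.7 -0.3 -0.1]
shift [-0.0019  0.0032  0.0876] twist [0.0012 0.0006 0.    ]
```

Emit:
servo_tool([
  {"xyz": [-0.0015, 0.003, 0.03], "twist": [0, 0, 0], "jaw": 0.4},
  {"xyz": [-0.0015, 0.003, 0.06], "twist": [0, 0, 0], "jaw": 0.4},
  {"xyz": [-0.0015, 0.003, 0.08], "twist": [0, 0, 0], "jaw": 0.4},
  {"xyz": [-0.0015, 0.003, 0.087], "twist": [0, 0, 0], "jaw": 0.4},
  {"xyz": [-0.0015, 0.003, 0.087], "twist": [0, 0, 0], "jaw": 0.4},
  {"xyz": [-0.0015, 0.003, 0.087], "twist": [0, 0, 0], "jaw": 0.25},
  {"xyz": [-0.0015, 0.003, 0.087], "twist": [0, 0, 0], "jaw": 0.15},
  {"xyz": [-0.0015, 0.003, 0.087], "twist": [0, 0, 0], "jaw": 0.05},
  {"xyz": [-0.0015, 0.003, 0.087], "twist": [0, 0, 0], "jaw": 0.02},
  {"xyz": [-0.0015, 0.003, 0.087], "twist": [0, 0, 0], "jaw": 0.02},
  {"xyz": [-0.0015, 0.003, 0.087], "twist": [0, 0, 0], "jaw": 0.02},
], squeeze=30)

```text
clock: 15.07
tcp_pos: [0.5179, -0.2458, 0.0559]
orientation: [0.002, 0.722, 0.692, 0.001]
wrist_force: [1.4, 1.8, 6.1]
finger_gap: 0.0099
```

```bash
python3 -c "
from h import *
go(.5173,-.2462,.054,87.5)
c=cam('scene');P=cloud(c)
q=P[240:320,310:370].reshape(-1,3);q=q[np.isfinite(q).all(1)];q=q[(q[:,2]>.06)&(q[:,2]<.084)&(q[:,1]<-.225)];print('tab',len(q),q.mean(0),q.min(0),q.max(0))
"
```

```text
t 15.07 p [ 0.5179 -0.2458  0.0559] yaw 87.5 j [-0.58  0.42 -0.25  0.9   0.   -0.54] gap 0.0099 F [1.4 1.8 6.1]
shift [-0.0004 -0.0006  0.0019] twist [0.0034 0.0012 0.0006]
tab 281 [ 0.50982649 -0.25214043  0.07314994] [ 0.50425727 -0.266142    0.06031611] [ 0.52337425 -0.22614619  0.08387405]
```

Emit:
servo_tool([
  {"xyz": [0, 0.002, 0], "twist": [0, 0, 0], "jaw": 0.02},
  {"xyz": [0, 0.007, 0], "twist": [0, 0, 0], "jaw": 0.02},
  {"xyz": [0, 0.014, 0], "twist": [0, 0, 0], "jaw": 0.02},
  {"xyz": [0, 0.021, 0], "twist": [0, 0, 0], "jaw": 0.02},
  {"xyz": [0, 0.028, 0], "twist": [0, 0, 0], "jaw": 0.02},
  {"xyz": [0, 0.035, 0], "twist": [0, 0, 0], "jaw": 0.02},
  {"xyz": [0, 0.042, 0], "twist": [0, 0, 0], "jaw": 0.02},
  {"xyz": [0, 0.049, 0], "twist": [0, 0, 0], "jaw": 0.02},
  {"xyz": [0, 0.055, 0], "twist": [0, 0, 0], "jaw": 0.02},
  {"xyz": [0, 0.059, 0], "twist": [0, 0, 0], "jaw": 0.02},
  {"xyz": [0, 0.06, 0], "twist": [0, 0, 0], "jaw": 0.02},
  {"xyz": [0, 0.06, 0], "twist": [0, 0, 0], "jaw": 0.02},
])

```text
clock: 16.12
tcp_pos: [0.5772, -0.2482, 0.0559]
orientation: [0.001, 0.722, 0.692, 0.0]
wrist_force: [0.4, 2.1, 7.5]
finger_gap: 0.0094
```

```bash
python3 -c "
from h import *
go(.6149,-.2495,.054,87.5);print(env.get_state()['ft_torque'])
c=cam('scene');save(c,'s9.png')"
```

```text
t 16.12 p [ 0.5772 -0.2482  0.0559] yaw 87.5 j [-0.53  0.51 -0.1   0.96  0.   -0.49] gap 0.0094 F [0.4 2.1 7.5]
shift [0.0004 0.0377 0.002 ] twist [0.0018 0.0009 0.0004]
[ 0.33937503 -0.10011698  0.09576874]
```

Emit:
servo_tool([
  {"xyz": [0, 0.002, 0], "twist": [0, 0, 0], "jaw": 0.02},
  {"xyz": [0, 0.005, 0], "twist": [0, 0, 0], "jaw": 0.02},
  {"xyz": [0, 0.0075, 0], "twist": [0, 0, 0], "jaw": 0.02},
  {"xyz": [0, 0.01, 0], "twist": [0, 0, 0], "jaw": 0.02},
  {"xyz": [0, 0.0125, 0], "twist": [0, 0, 0], "jaw": 0.02},
  {"xyz": [0, 0.015, 0], "twist": [0, 0, 0], "jaw": 0.02},
  {"xyz": [0, 0.0175, 0], "twist": [0, 0, 0], "jaw": 0.02},
  {"xyz": [0, 0.02, 0], "twist": [0, 0, 0], "jaw": 0.02},
  {"xyz": [0, 0.0225, 0], "twist": [0, 0, 0], "jaw": 0.02},
  {"xyz": [0, 0.025, 0], "twist": [0, 0, 0], "jaw": 0.02},
  {"xyz": [0, 0.0275, 0], "twist": [0, 0, 0], "jaw": 0.02},
  {"xyz": [0, 0.03, 0], "twist": [0, 0, 0], "jaw": 0.02},
])

```text
clock: 17.17
tcp_pos: [0.6064, -0.2494, 0.0559]
orientation: [0.0, 0.722, 0.692, -0.0]
wrist_force: [-1.9, 1.7, 7.8]
finger_gap: 0.0093
```

Emit:
servo_tool([
  {"xyz": [0, 0.001, 0], "twist": [0, 0, 0], "jaw": 0.02},
  {"xyz": [0, 0.0015, 0], "twist": [0, 0, 0], "jaw": 0.02},
  {"xyz": [0, 0.002, 0], "twist": [0, 0, 0], "jaw": 0.02},
])

```text
clock: 17.42
tcp_pos: [0.6085, -0.2495, 0.0559]
orientation: [0.001, 0.722, 0.692, 0.0]
wrist_force: [-2.3, 2.3, 8.1]
finger_gap: 0.0095
```

```bash
python3 -c "
from h import *
go(.6149,-.2495,.054,87.5);print(env.get_state()['ft_torque'])
c=cam('scene');save(c,'s10.png');P=cloud(c)
q=P[240:320,380:460].reshape(-1,3);q=q[np.isfinite(q).all(1)];q=q[(q[:,2]>.041)&(q[:,2]<.056)&(abs(q[:,1]+.305)<.02)&(q[:,0]>.59)&(q[:,0]<.65)];print('vialcap',len(q),q.mean(0) if len(q) else '')
"
```

```text
t 17.42 p [ 0.6085 -0.2495  0.0559] yaw 87.5 j [-0.51  0.57 -0.01  1.   -0.   -0.47] gap 0.0095 F [-2.3  2.3  8.1]
shift [0.0002 0.0064 0.002 ] twist [0.0008 0.0008 0.0003]
[0.35111822 0.34334019 0.06460986]
vialcap 86 [ 0.61635658 -0.30547019  0.04820896]
```

Emit:
servo_tool([
  {"xyz": [0, 0.001, 0], "twist": [0, 0, 0], "jaw": 0.02},
  {"xyz": [0, 0.002, 0], "twist": [0, 0, 0], "jaw": 0.02},
  {"xyz": [0, 0.003, 0], "twist": [0, 0, 0], "jaw": 0.02},
  {"xyz": [0, 0.003, 0], "twist": [0, 0, 0], "jaw": 0.02},
])

```text
clock: 17.8
tcp_pos: [0.6115, -0.2496, 0.0559]
orientation: [0.001, 0.722, 0.692, 0.0]
wrist_force: [-1.4, 1.8, 7.5]
finger_gap: 0.0097
```

Emit:
servo_tool([
  {"xyz": [0, 0.0005, 0], "twist": [0, 0, 0], "jaw": 0.02},
  {"xyz": [0, 0.001, 0], "twist": [0, 0, 0], "jaw": 0.02},
  {"xyz": [0, 0.001, 0], "twist": [0, 0, 0], "jaw": 0.02},
])

```text
clock: 18.05
tcp_pos: [0.6124, -0.2496, 0.0559]
orientation: [0.001, 0.722, 0.692, 0.0]
wrist_force: [-1.7, 1.3, 7.6]
finger_gap: 0.0094
```

Emit:
servo_tool([
  {"xyz": [0, 0.0005, 0], "twist": [0, 0, 0], "jaw": 0.02},
  {"xyz": [0, 0.001, 0], "twist": [0, 0, 0], "jaw": 0.02},
  {"xyz": [0, 0.001, 0], "twist": [0, 0, 0], "jaw": 0.02},
])

```text
clock: 18.3
tcp_pos: [0.6134, -0.2496, 0.0559]
orientation: [0.001, 0.722, 0.692, 0.0]
wrist_force: [-1.6, 1.8, 8.2]
finger_gap: 0.0097
```

Emit:
servo_tool([
  {"xyz": [0, 0.0005, 0], "twist": [0, 0, 0], "jaw": 0.02},
  {"xyz": [0, 0.0005, 0], "twist": [0, 0, 0], "jaw": 0.02},
])

```text
clock: 18.47
tcp_pos: [0.6139, -0.2497, 0.056]
orientation: [0.001, 0.722, 0.692, 0.0]
wrist_force: [-1.5, 2.0, 8.4]
finger_gap: 0.0097
```

Emit:
servo_tool([
  {"xyz": [0, 0.0005, 0], "twist": [0, 0, 0], "jaw": 0.02},
  {"xyz": [0, 0.0005, 0], "twist": [0, 0, 0], "jaw": 0.02},
])

```text
clock: 18.63
tcp_pos: [0.6144, -0.2497, 0.0559]
orientation: [0.001, 0.722, 0.692, 0.0]
wrist_force: [-1.6, 1.8, 7.9]
finger_gap: 0.0095
```

```bash
python3 -c "
from h import *
go(.6149,-.2495,.054,87.5);print(env.get_state()['ft_torque'])
c=cam('scene');save(c,'s11.png')
i=cv2.imread('pics/s11.png')[255:325,380:460]
cv2.imwrite('pics/c11.png',cv2.resize(i,(640,560),interpolation=cv2.INTER_CUBIC))"
```

```text
t 18.63 p [ 0.6144 -0.2497  0.0559] yaw 87.5 j [-0.51  0.57  0.01  1.01 -0.   -0.46] gap 0.0095 F [-1.6  1.8  7.9]
shift [0.0002 0.0005 0.0019] twist [0.0008 0.0007 0.0003]
[0.34558325 0.24723522 0.16120455]
```

Emit:
servo_tool([
  {"xyz": [0, 0.0005, 0], "twist": [0, 0, 0], "jaw": 0.02},
  {"xyz": [0, 0.0005, 0], "twist": [0, 0, 0], "jaw": 0.02},
])

```text
clock: 18.85
tcp_pos: [0.6149, -0.2497, 0.0559]
orientation: [0.001, 0.722, 0.692, 0.0]
wrist_force: [-0.9, 1.9, 7.5]
finger_gap: 0.0091
```

Emit:
servo_tool([
  {"xyz": [0, 0.0005, 0], "twist": [0, 0, 0], "jaw": 0.02},
  {"xyz": [0, 0.0005, 0], "twist": [0, 0, 0], "jaw": 0.02},
])

```text
clock: 19.02
tcp_pos: [0.6154, -0.2497, 0.056]
orientation: [0.001, 0.722, 0.692, 0.0]
wrist_force: [-1.7, 2.3, 7.4]
finger_gap: 0.0092
```

Emit:
servo_tool([
  {"xyz": [0, 0.0005, 0], "twist": [0, 0, 0], "jaw": 0.02},
  {"xyz": [0, 0.0005, 0], "twist": [0, 0, 0], "jaw": 0.02},
])

```text
clock: 19.18
tcp_pos: [0.6158, -0.2497, 0.0559]
orientation: [0.0, 0.722, 0.692, -0.0]
wrist_force: [-3.0, 2.8, 7.9]
finger_gap: 0.0095
```

```bash
python3 -c "
from h import *
go(.6149,-.2495,.054,87.5)
c=cam('scene');save(c,'s11.png');P=cloud(c)
q=P[240:330,380:470].reshape(-1,3);q=q[np.isfinite(q).all(1)];q=q[(q[:,2]>.042)&(q[:,2]<.056)&(abs(q[:,1]+.305)<.015)&(q[:,0]>.60)&(q[:,0]<.65)];print('vialcap',len(q),np.median(q,0) if len(q) else '')
i=cv2.imread('pics/s11.png')[255:325,380:460]
cv2.imwrite('pics/c11.png',cv2.resize(i,(640,560),interpolation=cv2.INTER_CUBIC))"
```

```text
t 19.18 p [ 0.6158 -0.2497  0.0559] yaw 87.5 j [-0.51  0.58  0.02  1.01 -0.   -0.46] gap 0.0095 F [-3.   2.8  7.9]
shift [ 0.0002 -0.0009  0.0019] twist [0.0006 0.0007 0.0002]
vialcap 72 [ 0.62424519 -0.30650445  0.04994904]
```

View pics/c11.png

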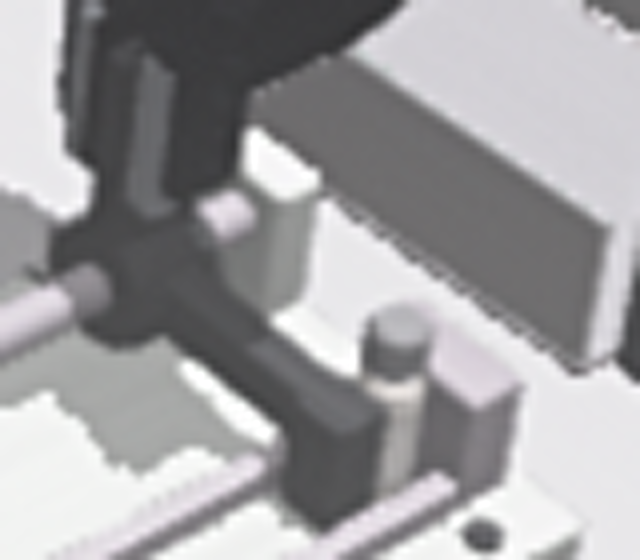

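The vial stands upright between the jaw (335,460) and the stop (470,430), and the force is just starting to rise. I'll take finer steps.

Emit:
servo_tool([
  {"xyz": [0, 0.0003, 0], "twist": [0, 0, 0], "jaw": 0.02},
  {"xyz": [0, 0.0003, 0], "twist": [0, 0, 0], "jaw": 0.02},
])

```text
clock: 19.4
tcp_pos: [0.6158, -0.2497, 0.0559]
orientation: [0.0, 0.722, 0.692, -0.0]
wrist_force: [-2.4, 2.6, 8.0]
finger_gap: 0.0095
```

Emit:
servo_tool([
  {"xyz": [0, 0.0004, 0], "twist": [0, 0, 0], "jaw": 0.02},
  {"xyz": [0, 0.0004, 0], "twist": [0, 0, 0], "jaw": 0.02},
  {"xyz": [0, 0.0004, 0], "twist": [0, 0, 0], "jaw": 0.02},
])

```text
clock: 19.65
tcp_pos: [0.6159, -0.2497, 0.0559]
orientation: [0.0, 0.722, 0.692, -0.0]
wrist_force: [-2.9, 1.2, 8.5]
finger_gap: 0.0096
```

Emit:
servo_tool([
  {"xyz": [0, 0.0005, 0], "twist": [0, 0, 0], "jaw": 0.02},
  {"xyz": [0, 0.0005, 0], "twist": [0, 0, 0], "jaw": 0.02},
  {"xyz": [0, 0.0005, 0], "twist": [0, 0, 0], "jaw": 0.02},
])

```text
clock: 19.9
tcp_pos: [0.6159, -0.2497, 0.0559]
orientation: [-0.0, 0.722, 0.691, -0.001]
wrist_force: [-5.3, 2.9, 10.3]
finger_gap: 0.0096
```

Contact is confirmed: the collar no longer advances and the force is rising to 5 N. I'll let go and lift away.

Emit:
servo_tool([
  {"xyz": [0, 0, 0], "twist": [0, 0, 0], "jaw": 0.2},
  {"xyz": [0, 0, 0], "twist": [0, 0, 0], "jaw": 0.4},
  {"xyz": [0, 0, 0], "twist": [0, 0, 0], "jaw": 0.4},
  {"xyz": [0, -0.0005, 0], "twist": [0, 0, 0], "jaw": 0.4},
  {"xyz": [0, -0.0005, -0.01], "twist": [0, 0, 0], "jaw": 0.4},
  {"xyz": [0, -0.0005, -0.04], "twist": [0, 0, 0], "jaw": 0.4},
  {"xyz": [0, -0.0005, -0.08], "twist": [0, 0, 0], "jaw": 0.4},
  {"xyz": [0, -0.0005, -0.12], "twist": [0, 0, 0], "jaw": 0.4},
  {"xyz": [0, -0.0005, -0.14], "twist": [0, 0, 0], "jaw": 0.4},
  {"xyz": [0, -0.0005, -0.14], "twist": [0, 0, 0], "jaw": 0.4},
  {"xyz": [0, -0.0005, -0.14], "twist": [0, 0, 0], "jaw": 0.4},
])

```text
clock: 20.82
tcp_pos: [0.6176, -0.2503, 0.197]
orientation: [0.002, 0.722, 0.692, 0.001]
wrist_force: [0.7, -0.6, -0.8]
finger_gap: 0.0343
```

```bash
python3 -c "
from h import *
go(.6149,-.2495,.19,87.5)
c=cam('scene');save(c,'s12.png');P=cloud(c)
q=P[240:330,380:470].reshape(-1,3);q=q[np.isfinite(q).all(1)];w=q[(q[:,2]>.042)&(q[:,2]<.056)&(abs(q[:,1]+.305)<.015)&(q[:,0]>.60)&(q[:,0]<.65)];print('vialcap',len(w),np.median(w,0),w[:,2].max())
w=P[220:320,370:470].reshape(-1,3);w=w[(w[:,2]>.085)&(w[:,2]<.091)&(abs(w[:,1]+.25)<.015)&(abs(w[:,0]-.615)<.03)];print('tabtop',len(w),w.mean(0),w.min(0),w.max(0))
a=cv2.imread('pics/s11.png')[290:325,420:445].astype(int);b=cv2.imread('pics/s12.png')[290:325,420:445].astype(int);print('diff around vial',abs(a-b).mean())
"
```

```text
t 20.82 p [ 0.6176 -0.2503  0.197 ] yaw 87.5 j [-0.51  0.5   0.25  1.31  0.   -0.46] gap 0.0343 F [ 0.7 -0.6 -0.8]
shift [ 0.0007 -0.0028  0.007 ] twist [0.0041 0.002  0.0001]
vialcap 70 [ 0.62429682 -0.30667721  0.04988846] 0.05397149416369662
tabtop 71 [ 0.61466154 -0.25086456  0.0876768 ] [ 0.6036382  -0.25571416  0.08501357] [ 0.6272428  -0.24487565  0.08985336]
diff around vial 1.1146666666666667
```

```bash
python3 -c "
from h import *
print(env.hand_in(), env.get_state()['clock'])"
```

```text
the job is handed in; nothing more can be done
the job is handed in; nothing more can be done
```

The vial is standing upright in the nest, held between the collar's jaw and the end stop. The job was handed in at about 21 s of the 72 s allowed.

- **Carousel:** I turned the knob about 157–159° in one grip, until the vial stood at about 169.6° in the base frame. I measured the front of the cover at 169–172°. The other parts stayed in the carousel.
- **Vial:** I gripped it at 25 N, set it down in the channel with about 5 N of contact, and a camera view showed it upright after release.
- **Collar:** I slid it along the bar until it stopped advancing. The wrist force along the bar was then about 5 N, against about 1.6 N while sliding freely. I then let go and lifted clear.

**Last checks:**
- **Collar position:** the collar tab measured x ≈ 0.6147 m. The two camera estimates of the mark were 0.614 and 0.616 m, so it agrees within the roughly 2 mm calibration.
- **Vial after letting go:** its measured position was unchanged, and the image around it hardly changed.
- **Wrist force:** it read near zero once the gripper was clear.
- **Disagreements:** the finger opening read about 1 mm below the known diameters of the vial and the knob. The two estimates of the carousel's front differed by about 3°. Neither affected the result.

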